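# Hang the orange screen on the hinge pins of the splash stand

### The arm

A 6-joint arm with a two-finger parallel gripper is mounted at the origin on a cart in front of the work surface, level with it; the furniture and walls round the work are solid. World frame = base frame: x ahead of the robot, y to its left, z up, the work surface at z = 0. Lengths are in m, angles in rad, forces in N, time in s.
With the tool pointing down it reaches from about 0.35 to 0.875 m from the base axis. Payload 15.5 kg.
Tool frame: the origin (TCP) lies on the front face of the gripper's body, between the roots of the fingers; the fingertips stand 73 mm ahead of it and the grasp point (between the pads) lies ctrl.hold_point_z ahead of it (ctrl.hold_point_z is the distance from the TCP to the grasp point, in m); z points along the fingers, y is the line along which they close (so a half turn about z gives the same grasp; the last joint's range is limited). The gripper opens to 85 mm and grips with 20 to 120 N. Pads are 22 mm wide; open, the fingers measure 114 mm over their backs; the gripper's body (76 mm by 85 mm) begins 54 mm behind the grasp point. The pads swing forward as they close: fully open they stand 13 mm farther back than shut.
Start: joints at [1.222, 0.494, 1.345, -0, 1.302, -0.096], TCP at [0.156, 0.605, 0.304] pointing down, gripper open.
Joint ranges: [-2.91, 2.91], [-0.82, 2.16], [0.22, 2.67], [-1.22, 4.37], [0.12, 2.79], [-3.08, 3.08]. Speed limits (rad/s): [1.89, 1.89, 2.57, 3.01, 3.01, 3.01].

### API

Orientations are given as a unit quaternion [w, x, y, z].
In Python, from bench import ctrl gives the robot as it stands.
- The arm moves only by the tool play_rows, never from a script. Its argument "commands" is text: rows parted by semicolons, each of 4 numbers parted by spaces: the shift along the tool's x, y, z in mm, then the turn about the tool's z in degrees. A call has 1 to 8 rows; each row shifts and turns the commanded pose from where the row before left it, along the tool's axes as they then stand; what a row does not reach is not made up. A row lasts 1/8 s, in which the tool goes at most 62.5 mm and 10.7 degrees, less where a joint would pass 70% of its speed; a pose out of reach is approached as far as the arm can. A call with a gripper value outside its range is refused whole. "hand" is the opening in per cent of the stroke, from 0 (shut) to 100 (fully open), set as the call begins (left out, the last holds). The fingers move at their own pace and stop on an object; "squeeze" is the grip in N (left out, the last holds). Time passes only in rows, so rows that do not move let the fingers close. It gives the time, the measured TCP pose, the force, the opening and the grip force at its end, in the units of the state.
- ctrl.get_obs(): the state, without advancing time (a new reading comes with each control period).
- ctrl.capture(name): name is "scene" or "side" or "wrist"; returns a dict with "pixels" (420x560x3 uint8, red, green, blue), "fov_y" (degrees; the focal length in pixels is half the picture's height over the tangent of half this angle, whatever the lens; pixels are square), "cx", "cy" (the principal point, pixels), "R" (3x3) and "t" (3): a world point X has camera coordinates R X + t. Camera axes: x right, y down, z forward; pixel columns grow to the right and rows downward; lengths in m; the calibration is good to about 2 mm. A picture is of the moment at which its call begins. There is no depth.
- ctrl.sign_off(): hands the job in; it is judged then, once.
Trained networks look in a picture, given as the dict that the camera call returned (one of the last four; its "shot" number tells which), for a name from the list of things; names that differ only in an ending like _2 or _b are one class to them, and where a whole thing is asked for, a point or a joint stands for the part that bears it (a point fixed in the world has none). Each returns a list of dicts, best first, with "confidence" (0 to 1); they miss things now and then, are a little off and sometimes report something else, mostly with a low value. They report only what shows in the picture. A call takes as long as a camera call.
- ctrl.regions_of(picture, thing): "mask" (420x560 bool, what is visible of it) and "centre" ([row, column] in pixels, amid what is visible of it).
The state is a dict: "clock": time; "qpos": joint angles; "qvel": joint speeds; "tau": joint torques, N m; "eef_pos": TCP position; "tcp_rot": TCP orientation; "ft_force": force on the tool from outside, world axes, zero at the start; "wrist_torque": the same for the moment, N m; "grip_width": finger opening in m; "finger_force": force on a finger pad.
Only numpy, scipy, OpenCV 4.12 (cv2) and the standard library are available. Lean on these libraries where they do the work, as an engineer would, in place of code of your own. Each camera call takes 0.05 s, during which the arm holds its last target. There are 200 camera calls.

### The job

Take the orange screen out of its caddy and hang it on the splash stand in front of the tube rack, lowering it so that both of its steel knuckles drop over the two brass pins together and it hangs upright and still from them. Set it down gently rather than dropping it, leave the blue screen parked in the caddy, and do not shift the tube rack.

Things in the scene. Friction and masses are not known exactly. Their poses are not given: they have to be found in the camera images.
- orange_screen: Orange plate, 0.14 kg, upright in a slot (24 deep) of a grey caddy. Origin: middle of its knuckle axis; x across the plate, y along the axis, z up. Plate 10 thick, 110 wide, from 95 below to 12 above origin; on it a grip tab 10 thick (x), 60 wide, up to 50 above. Steel knuckles, open below, at y = +-70 to +-85: roof 4 above origin, slot 14 wide, mouth flaring to 36 wide, 25 below.
- blue_screen: Blue screen of the same shape and frame, standing parallel to the orange one in the caddy's other slot, 120 mm from it; which is nearer the robot varies. On both, a steel arm 24 deep (x) and 8 high, at roof height, joins each knuckle to the plate's edge. Stays there.
- pin_middle (a point): Midpoint between the brass pins of the fixed splash stand, on their axis, 135 above the worktop; y along the pins, z up. White base 60x250x10, steel posts 16 thick, 148 high, at y = +-110; pins 8 thick point inward from them and end at y = +-68. A hung screen, either way round, has its origin here (within 3 across the pins, about 13 along them), lower edge 40 above the worktop.
- tube_rack: Loose aluminium rack of blood tubes, 171x56x108 mm, parallel to the pins on the far side of the stand from the robot, its middle 77 mm from the pin axis. Origin: middle of its underside, x along its long side. Stays there.

How it is judged:
On the way:
1. the orange screen is lifted clear of the caddy (height (world z) of orange_screen above 0.145 m and angle between orange_screen's own z axis and vertical below 0.35 rad), for 0.1 s.
At the end, for the whole second after the job is handed in: Orange screen at rest (< 0.05 m/s) on both pins: origin within 16 mm horizontally and 6 mm in height of the point midway between the pins, knuckle axis within 8 degrees of theirs, upright within 10 degrees; blue screen and tube rack within 30 mm of where they stood (horizontal distance between orange_screen and pin_middle below 0.016 m and z of orange_screen in the frame of pin_middle between -0.006 and 0.006 m and angle between the y axis of orange_screen and the y axis of pin_middle, either way round below 0.14 rad and angle between orange_screen's own z axis and vertical below 0.175 rad and linear speed of orange_screen below 0.05 m/s and distance of each of blue_screen, tube_rack from where it was at the start of the episode below 0.03 m); the robot touches nothing.
It fails at once if the orange screen is dropped (moves faster than 0.7 m/s while not held) (linear speed of orange_screen above 0.7 m/s and contact force between the fingers and orange_screen below 0.2 N).
It fails at once if the blue screen is taken out of the caddy or knocked over (distance of blue_screen from where it was at the start of the episode above 0.04 m).
It fails at once if the tube rack is shifted or knocked over (distance of tube_rack from where it was at the start of the episode above 0.04 m or angle between tube_rack's own z axis and vertical above 0.4 rad).
It also fails if it takes over 48 s, if anything falls off the work surface, if the arm or the gripper's body presses on something with over 40 N, if the wrist force passes 120 N, or if a joint passes its speed limit or range.

## Working session

There is one attempt and no reset: what is moved stays moved. The work goes in short steps, Python scripts to look and compute and a tool call to move; the robot and the scene stay as the last step left them, time stands still between calls to the robot, and variables do not carry over. Pictures are saved under pics/ and viewed, at most 10 in all, crops included, and the job is handed in when it is done.

Besides the shell and the picture viewer there is one more tool, called after "Call:" as name(argument=value, ...), one argument or row to a line, values as JSON. play_rows: Moves the arm, as the interface text tells. Its arguments: {"type":"object","properties":{"commands":{"type":"string"},"hand":{"type":"number"},"squeeze":{"type":"number"}},"required":["commands"]}

```bash
mkdir -p pics; ls; python3 - <<'E'
from bench import ctrl
import cv2,pickle,numpy as np
o=ctrl.get_obs();print({k:np.round(v,3) for k,v in o.items()},ctrl.hold_point_z)
P={}
for n in("scene","side","wrist"):
    p=ctrl.capture(n);P[n]=p
    print(n,p["fov_y"],p["cx"],p["cy"],np.round(p["R"],3).tolist(),np.round(p["t"],3))
    for th in("orange_screen","blue_screen","tube_rack"):
        r=ctrl.regions_of(p,th);p[th]=r
        print(th,[(round(q["confidence"],2),np.round(q["centre"]).tolist(),int(q["mask"].sum())) for q in r])
pickle.dump(P,open("p0.pkl","wb"))
im=np.vstack([np.hstack([P["scene"]["pixels"],P["side"]["pixels"]])])
cv2.imwrite("pics/a.png",P["scene"]["pixels"][:,:,::-1]);cv2.imwrite("pics/b.png",P["side"]["pixels"][:,:,::-1])
cv2.imwrite("pics/c.png",P["wrist"]["pixels"][:,:,::-1])
E
```

```text
pics
{'clock': np.float64(0.0), 'qpos': array([ 1.222,  0.494,  1.346,  0.   ,  1.302, -0.095]), 'qvel': array([-0.   , -0.001, -0.001,  0.   ,  0.   ,  0.   ]), 'tau': array([ 3.0000e-03, -8.8217e+01, -3.8387e+01,  0.0000e+00,  1.0000e-02,
       -0.0000e+00]), 'eef_pos': array([0.156, 0.605, 0.303]), 'tcp_rot': array([-0.   ,  0.126,  0.992, -0.001]), 'ft_force': array([-0.101, -0.072, -0.686]), 'wrist_torque': array([-0.034, -0.02 , -0.021]), 'finger_force': np.float64(0.0), 'grip_width': np.float64(0.086)} 0.0539
scene 54.534997478962865 279.8288338731765 213.16234513508806 [[0.882, -0.471, -0.005], [-0.324, -0.6, -0.731], [0.341, 0.647, -0.682]] [-0.496  0.204  0.773]
orange_screen [(0.8, [168.0, 209.0], 625)]
blue_screen [(0.83, [159.0, 260.0], 717)]
tube_rack [(0.94, [277.0, 325.0], 3299)]
side 45.84873637388429 285.7272645646403 202.05958349267942 [[-1.0, 0.01, -0.008], [0.012, 0.663, -0.748], [-0.002, -0.748, -0.663]] [0.533 0.105 1.161]
orange_screen [(0.98, [282.0, 322.0], 1120)]
blue_screen [(0.83, [270.0, 264.0], 1366)]
tube_rack [(0.56, [180.0, 278.0], 1559)]
wrist 61.90766889848271 278.2615169822586 209.51474591350043 [[0.249, 0.968, -0.0], [0.918, -0.236, 0.317], [0.307, -0.079, -0.948]] [-0.625 -0.041  0.38 ]
orange_screen []
blue_screen []
tube_rack []
```

View pics/a.png

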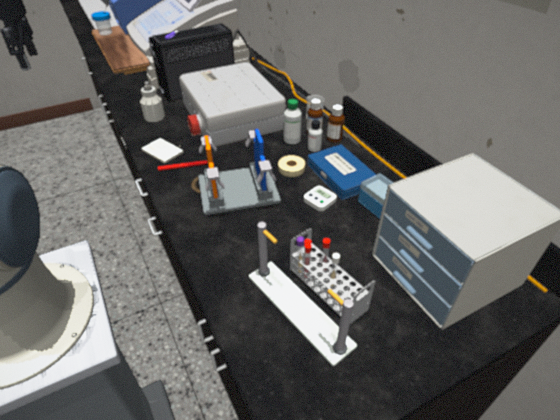

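View pics/b.png

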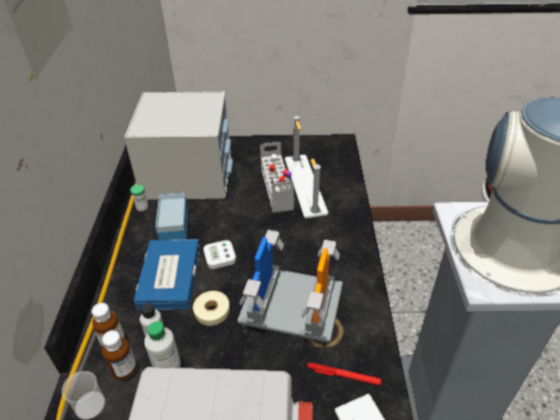

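The scene view shows the caddy at about (240,190), with orange on the robot side (209,168) and blue at (260,159). The stand's posts are at (264,245) and (347,325), with the rack behind. The side view shows the orange plate at (322,280) and the stand posts at (317,187) and (297,140). Next I'll zoom in for features.

```bash
python3 - <<'E'
import cv2,pickle,numpy as np
P=pickle.load(open("p0.pkl","rb"))
def tile(n,r,c,w,h,s):
    im=P[n]["pixels"][r:r+h,c:c+w,::-1]
    o=cv2.resize(im,None,fx=s,fy=s,interpolation=cv2.INTER_CUBIC)
    for k in range(0,w,10): cv2.putText(o,str(c+k) if k%20==0 else "|",(k*s,8),0,.3,(0,255,255),1)
    for k in range(10,h,10): cv2.putText(o,str(r+k),(0,k*s+3),0,.3,(0,255,255),1)
    return o
a=np.hstack([tile("scene",125,190,100,100,4),tile("side",225,240,100,100,4)]) 
b=np.hstack([tile("scene",215,240,130,150,4),tile("side",110,255,70,150,4)]) 
cv2.imwrite("pics/d.png",a);cv2.imwrite("pics/e.png",b);print(a.shape,b.shape)
E
```

```text
(400, 800, 3) (600, 800, 3)
```

View pics/d.png

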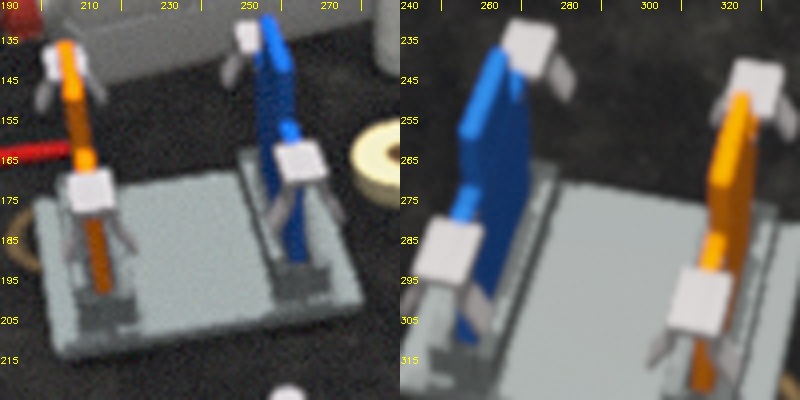

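View pics/e.png

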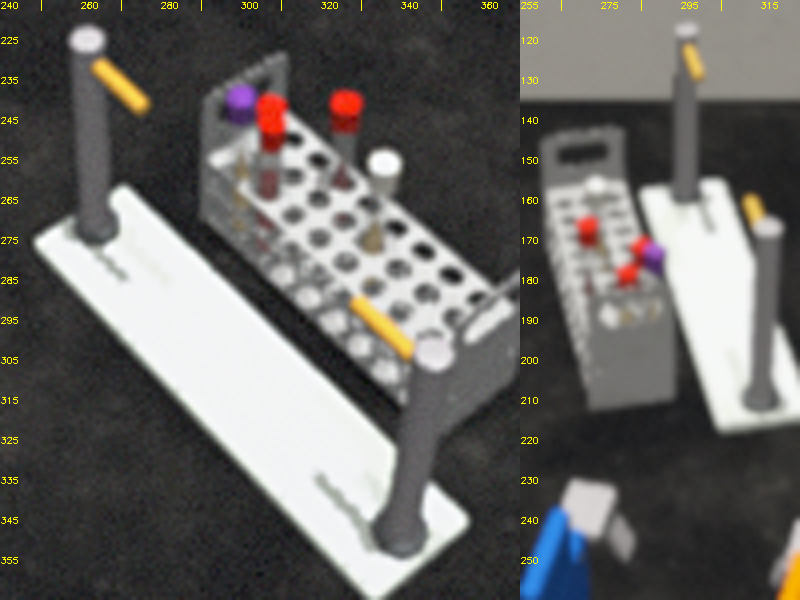

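Scene crop (full-picture pixels): the orange knuckle roofs are at (212.5,172.5) and (206,140.5), the post tops at (262,225) and (348,303), and the pin tips at (276,241) and (329,290.5). Side crop: the orange roofs are at (329,247.5) and (315,300), the post tops at (296.7,117.5) and (317,167), and the pin tips at (300,129) and (312.5,159.5). Next I'll triangulate these.

```bash
cat > h.py <<'E'
import numpy as np,pickle,cv2
def ray(p,uv):
    f=210/np.tan(np.radians(p["fov_y"])/2);R=np.array(p["R"])
    d=R.T@[(uv[0]-p["cx"])/f,(uv[1]-p["cy"])/f,1];return -R.T@np.array(p["t"]),d/np.linalg.norm(d)
def tri(rays):
    A=0;b=0
    for c,d in rays:
        M=np.eye(3)-np.outer(d,d);A=A+M;b=b+M@c
    X=np.linalg.solve(A,b);return X,[np.linalg.norm((np.eye(3)-np.outer(d,d))@(X-c)) for c,d in rays]
def atz(p,uv,z):
    c,d=ray(p,uv);return c+d*(z-c[2])/d[2]
def proj(p,X):
    f=210/np.tan(np.radians(p["fov_y"])/2);q=np.array(p["R"])@X+p["t"];return [p["cx"]+f*q[0]/q[2],p["cy"]+f*q[1]/q[2]]
E
python3 - <<'E'
from h import *
P=pickle.load(open("p0.pkl","rb"));s,d=P["scene"],P["side"]
L={"o-":[(212.5,172.5),(329.3,247.5)],"o+":[(206.2,140.5),(315,300)],"b-":[(265,165),(272.5,237.5)],"b+":[(252,134.5),(252.5,287.5)],
"post-":[(348.3,303),(296.7,117.5)],"post+":[(262,225),(317,167)],"tip-":[(329,290.5),(300,129)],"tip+":[(276,241),(312.5,159.5)]}
R={}
for k,(a,b) in L.items():
    X,e=tri([ray(s,a),ray(d,b)]);R[k]=X;print(k,np.round(X,4),np.round(e,4))
for a in("o","b","post","tip"):
    v=R[a+"+"]-R[a+"-"];print(a,np.round((R[a+"+"]+R[a+"-"])/2,4),"len",np.linalg.norm(v).round(4),"yaw of y",np.degrees(np.arctan2(-v[0],v[1])).round(2))
E
```

```text
o- [0.4467 0.1056 0.1184] [0.0013 0.0013]
o+ [0.4816 0.2357 0.118 ] [0.0003 0.0003]
b- [0.5623 0.0746 0.1181] [0.0019 0.0019]
b+ [0.5949 0.2061 0.1183] [0.0016 0.0016]
post- [ 0.5004 -0.3395  0.1469] [0.0006 0.0006]
post+ [ 0.459  -0.1239  0.1468] [0.0008 0.0008]
tip- [ 0.4924 -0.2998  0.1365] [0.0002 0.0002]
tip+ [ 0.467  -0.1646  0.1382] [0.0005 0.0005]
o [0.4642 0.1706 0.1182] len 0.1348 yaw of y -14.98
b [0.5786 0.1404 0.1182] len 0.1355 yaw of y -13.95
post [ 0.4797 -0.2317  0.1469] len 0.2196 yaw of y 10.86
tip [ 0.4797 -0.2322  0.1374] len 0.1376 yaw of y 10.67
```

Everything agrees with the given sizes: posts 219.6 mm apart (220 given), screens 118 mm apart (120 given). The orange origin is at about (0.464, 0.171, 0.106) with yaw −15°, and the pin middle at (0.480, −0.232, 0.135) with yaw +10.8°. I'll start by turning the tool.

Call:
play_rows(
  commands="0 0 -5 10;0 0 -5 10;0 0 -5 10;0 0 -5 10;0 0 -5 10;0 0 -5 10;0 0 -5 10;0 0 -5 10",
  hand=100,
)

```text
clock: 1.6
eef_pos: [0.1563, 0.6051, 0.344]
tcp_rot: [0.0, 0.736, 0.677, -0.0]
ft_force: [0.8, 0.3, -0.4]
grip_width: 0.0852
finger_force: 0.0
```

```bash
cat >> h.py <<'E'
from scipy.spatial.transform import Rotation as Ro
def go(X,ang):
    from bench import ctrl
    o=ctrl.get_obs();w=o["tcp_rot"];r=Ro.from_quat([w[1],w[2],w[3],w[0]]);M=r.as_matrix()
    a=np.degrees(np.arctan2(M[1,1],M[0,1]))
    print("t",o["clock"],"pos",np.round(o["eef_pos"],4),"y-angle",a.round(2),"tilt z",np.round(M[:,2],3),"F",np.round(o["ft_force"],1),"w",o["grip_width"],"ff",o["finger_force"])
    print("shift first mm",np.round(M.T@(np.array(X)-o["eef_pos"])*1e3,1),"turn",round(a-ang,2))
    t=np.radians(ang);N=np.array([[np.sin(t),np.cos(t),0],[-np.cos(t),np.sin(t),0],[0,0,-1]]).T
    print("shift after turn",np.round(N.T@(np.array(X)-o["eef_pos"])*1e3,1))
E
python3 -c "
from h import *;go([.464,.1706,.28],-15)"
```

```text
t 1.6 pos [0.1563 0.6051 0.344 ] y-angle -4.81 tilt z [-0. -0. -1.] F [ 0.8  0.3 -0.4] w 0.08516954622321254 ff 0.0
shift first mm [-407.2  343.1   64. ] turn 10.19
shift after turn [-499.4 -184.8   64. ]
```

Call:
play_rows(
  commands="0 0 0 10.2;-38 46 0 0;-38 46 0 0;-38 46 0 0;-38 46 0 0;-38 46 0 0;-38 46 0 0;-38 46 0 0",
)

```text
clock: 2.6
eef_pos: [0.4013, 0.2646, 0.3442]
tcp_rot: [0.0, 0.792, 0.611, 0.0]
ft_force: [0.6, 0.8, -0.2]
grip_width: 0.0856
finger_force: 0.0
```

Call:
play_rows(
  commands="-37 44 20 0;-37 44 20 0;0 0 12 0;0 0 0 0",
)

```text
clock: 3.1
eef_pos: [0.4663, 0.1723, 0.2913]
tcp_rot: [-0.0, 0.792, 0.611, -0.001]
ft_force: [-0.4, 0.6, 0.3]
grip_width: 0.0856
finger_force: 0.0
```

```bash
sed -i 's/\[np.sin(t),np.cos(t),0\],\[-np.cos(t),np.sin(t),0\]/[-np.sin(t),np.cos(t),0],[np.cos(t),np.sin(t),0]/; s/N=np.array(\(.*\)).T$/N=np.array(\1).T/' h.py
python3 - <<'E'
from h import *
from bench import ctrl
# N: columns x=(-sin,cos,0), y=(cos,sin,0)
go([.464,.1706,.28],-15)
p=ctrl.capture("wrist");pickle.dump(p,open("w1.pkl","wb"))
for th in("orange_screen","blue_screen"):
    for q in ctrl.regions_of(p,th): print(th,q["confidence"],q["centre"],q["mask"].sum())
im=p["pixels"][:,:,::-1].copy()
t=np.radians(-15);x=np.array([np.cos(t),np.sin(t),0]);y=np.array([-np.sin(t),np.cos(t),0]);O=np.array([.464,.1706,.106])
for dx,dy,dz in[(0,0,.05),(5,30,50),(-5,30,50),(5,-30,50),(-5,-30,50),(5,55,12),(5,-55,12),(-5,55,12),(-5,-55,12),(0,78,12),(0,-78,12)]:
    u=proj(p,O+(dx*x+dy*y)/1e3+[0,0,dz/1e3]);print(np.round(u)); cv2.circle(im,tuple(int(round(k)) for k in u),2,(0,255,0),-1)
cv2.imwrite("pics/f.png",im)
E
```

```text
t 3.1 pos [0.4663 0.1723 0.2913] y-angle -14.73 tilt z [-0.002 -0.    -1.   ] F [-0.4  0.6  0.3] w 0.08558287708933131 ff 0.0
shift first mm [-2.2 -1.7 11.3] turn 0.27
shift after turn [-2.2 -1.8 11.3]
orange_screen 0.67 [184.8, 278.8] 5904
[277. 208.]
[285. 186.]
[268. 186.]
[284. 275.]
[268. 275.]
[284. 137.]
[283. 279.]
[270. 137.]
[270. 279.]
[277. 102.]
[276. 305.]
```

View pics/f.png

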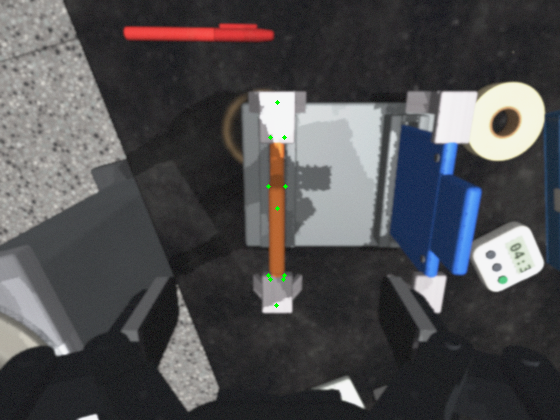

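The wrist view shows the projected orange corners (green) on the plate at columns 268–285, and the outer knuckle edges at rows 92 and 312 match. Pose confirmed, so I'll descend and grasp.

Call:
play_rows(
  commands="-2 -2 20 0.3;0 0 30 0;0 0 25 0;0 0 15 0;0 0 10 0;0 0 3 0;0 0 0 0",
)

```text
clock: 4.12
eef_pos: [0.4644, 0.1712, 0.1893]
tcp_rot: [0.0, 0.793, 0.609, 0.0]
ft_force: [-0.6, -0.5, -1.0]
grip_width: 0.0851
finger_force: 0.0
```

Call:
play_rows(
  commands="0 0 0 0;0 0 0 0;0 0 0 0;0 0 0 0;0 0 0 0;0 0 0 0;0 0 0 0;0 0 0 0",
  hand=0,
  squeeze=50,
)

```text
clock: 5.12
eef_pos: [0.4644, 0.1709, 0.189]
tcp_rot: [0.0, 0.793, 0.609, 0.0]
ft_force: [-0.7, 0.3, 5.8]
grip_width: 0.0096
finger_force: 49.4
```

Call:
play_rows(
  commands="0 0 -5 0;0 0 -10 0;0 0 -20 0;0 0 -30 0;0 0 -40 0;0 0 -40 0;0 0 -40 0;0 0 -5 0",
)

```text
clock: 6.12
eef_pos: [0.4648, 0.1711, 0.382]
tcp_rot: [0.001, 0.793, 0.609, 0.002]
ft_force: [0.4, 0.7, -2.4]
grip_width: 0.009
finger_force: 48.8
```

```bash
python3 - <<'E'
from h import *
from bench import ctrl
go([.4797,-.232,.385],10.8)
P={}
for n in("scene","side","wrist"):
    p=ctrl.capture(n);P[n]=p
pickle.dump(P,open("p1.pkl","wb"))
o=ctrl.get_obs()["eef_pos"];O=o-[0,0,.083]
im=P["wrist"]["pixels"][:,:,::-1].copy()
cut=[]
for n in("scene","side"):
    p=P[n];u=np.array(proj(p,O)).astype(int);k=p["pixels"][:,:,::-1].copy()
    t=np.radians(-15);y=np.array([-np.sin(t),np.cos(t),0])
    for dy,dz in[(0,50),(30,50),(-30,50),(70,12),(-70,12),(55,-95),(-55,-95),(85,12),(-85,12)]:
        q=proj(p,O+dy*y/1e3+[0,0,dz/1e3]);cv2.circle(k,tuple(int(round(c)) for c in q),1,(0,255,0),-1)
    c=k[max(u[1]-60,0):u[1]+60,u[0]-50:u[0]+50];cut.append(cv2.resize(c,(400,480),interpolation=cv2.INTER_CUBIC));print(n,u)
cv2.imwrite("pics/g.png",np.hstack(cut))
E
```

```text
t 6.125 pos [0.4648 0.1711 0.382 ] y-angle -14.98 tilt z [ 0.005  0.001 -1.   ] F [ 0.4  0.7 -2.4] w 0.009012555902841442 ff 48.82256090641022
shift first mm [-385.5  118.6   -3.4] turn -25.78
shift after turn [-398.7  -60.9   -3. ]
scene [198  84]
side [326 203]
```

View pics/g.png

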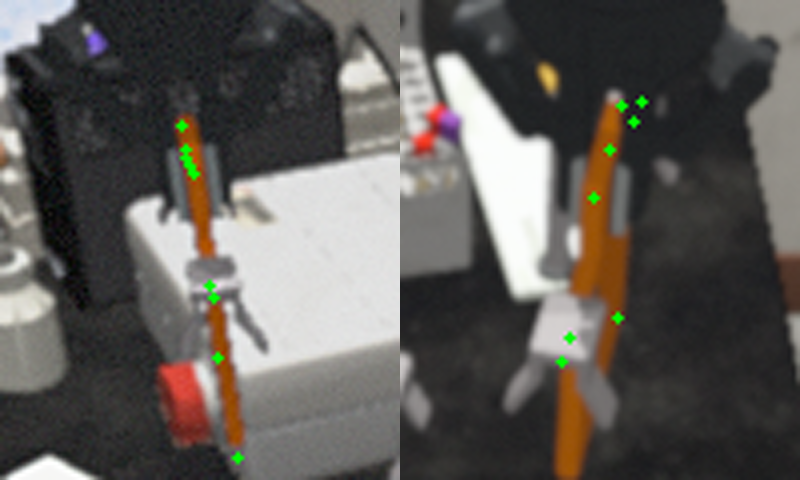

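The grasp is good: the plate is held upright between the pads and the knuckles are level in both views. Now I'll carry it to the stand.

Call:
play_rows(
  commands="0 0 0 -8.6;0 0 0 -8.6;0 0 0 -8.6;-20 -3 0 0;-40 -6 0 0;-50 -8 0 0;-50 -8 0 0;-50 -8 0 0",
)

```text
clock: 7.28
eef_pos: [0.4706, -0.0431, 0.3776]
tcp_rot: [-0.001, 0.637, 0.771, -0.001]
ft_force: [1.2, 0.4, -1.8]
grip_width: 0.0093
finger_force: 48.8
```

Call:
play_rows(
  commands="-50 -8 0 0;-50 -8 0 0;-45 -7 0 0;-30 -4 0 0;-10 -1 20 0;0 0 20 0;0 0 5 0;0 0 0 0",
)

```text
clock: 8.28
eef_pos: [0.4784, -0.2283, 0.3334]
tcp_rot: [-0.001, 0.637, 0.771, -0.0]
ft_force: [0.7, 0.8, -1.4]
grip_width: 0.0094
finger_force: 48.7
```

```bash
python3 - <<'E'
from h import *
from bench import ctrl
go([.4797,-.232,.27],10.8)
P={}
for n in("scene","side","wrist"):
    P[n]=ctrl.capture(n)
pickle.dump(P,open("p2.pkl","wb"))
def tile(n,r,c,w,h,s):
    o=cv2.resize(P[n]["pixels"][r:r+h,c:c+w,::-1],None,fx=s,fy=s,interpolation=cv2.INTER_CUBIC)
    for k in range(0,w,20): cv2.putText(o,str(c+k),(k*s,8),0,.3,(0,255,255),1)
    for k in range(10,h,10): cv2.putText(o,str(r+k),(0,k*s+3),0,.3,(0,255,255),1)
    return o
cv2.imwrite("pics/h.png",np.hstack([tile("scene",170,240,120,150,4),tile("side",60,255,80,150,4)]))
E
```

```text
t 8.275 pos [ 0.4784 -0.2283  0.3334] y-angle 10.82 tilt z [-0.001  0.001 -1.   ] F [ 0.7  0.8 -1.4] w 0.009389469197822702 ff 48.69255065917969
shift first mm [-3.9  0.7 63.4] turn 0.02
shift after turn [-3.9  0.6 63.4]
```

View pics/h.png

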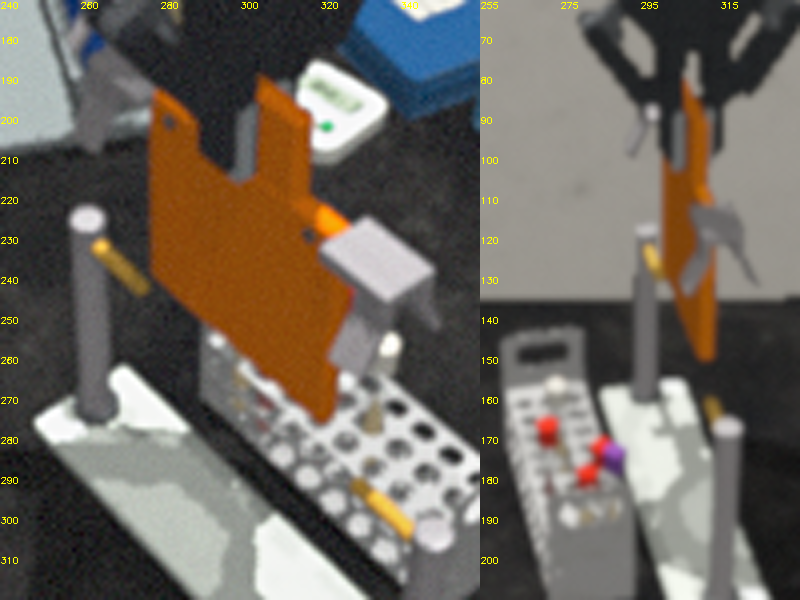

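```bash
python3 - <<'E'
from h import *
from scipy.optimize import least_squares
P=pickle.load(open("p2.pkl","rb"));s,d=P["scene"],P["side"]
e=np.array([.4784,-.2283,.3334])
# obs: cam, uv, model pt (mm): x,y,z
ob=[(s,(277.5,238.7),(-5,55,-95)),(s,(321.2,276.2),(-5,-55,-95)),(s,(334.5,235),(0,-70,12)),(s,(278.5,194),(-5,55,12)),
(s,(305.5,191),(-5,-1,50)) if 0 else (s,(317,201.5),(-5,-30,50)),(d,(313.7,149.3),(-5,55,-95)),(d,(309.3,149.5),(5,55,-95)),(d,(313.5,117.5),(0,70,12)),(d,(302,129),(5,-55,-95))]
def res(v,raw=False):
    r=Ro.from_euler("zxy",[np.radians(10.8)+v[3],v[4],v[5]])
    return np.concatenate([np.array(proj(c,e-[0,0,.083]+v[:3]+r.apply(np.array(m)/1e3)))-uv for c,uv,m in ob])
q=least_squares(res,np.zeros(6),loss="soft_l1");print(np.round(q.x[:3]*1e3,1),np.degrees(q.x[3:]).round(2));print(np.round(res(q.x),1).reshape(-1,2).tolist());print(np.round(res(np.zeros(6)),1).reshape(-1,2).tolist())
E
```

```text
[ 3.  -0.9 -0.3] [0.18 0.15 0.96]
[[-0.2, 0.3], [-0.7, 1.9], [2.0, 0.2], [-0.7, -2.2], [-0.6, -0.0], [-0.4, 1.4], [-0.0, 1.8], [-0.2, -1.9], [-2.9, -2.2]]
[[-1.0, 0.3], [-1.7, 1.8], [-0.3, 0.2], [-2.7, -1.9], [-3.4, 0.2], [0.1, 1.7], [0.5, 2.0], [1.2, -1.7], [-2.2, -2.3]]
```

Call:
play_rows(
  commands="-4 0 15 0;0 0 25 0;0 0 25 0;0 0 12 0;0 0 6 0;0 0 0 0;0 0 0 0",
)

```text
clock: 9.3
eef_pos: [0.4796, -0.2327, 0.2515]
tcp_rot: [0.001, 0.637, 0.771, 0.0]
ft_force: [-0.1, -0.0, -1.9]
grip_width: 0.0091
finger_force: 48.7
```

```bash
python3 - <<'E'
from h import *
from bench import ctrl
go([.4797,-.232,.218],10.8)
P={}
for n in("scene","side","wrist"):
    P[n]=ctrl.capture(n)
pickle.dump(P,open("p3.pkl","wb"))
def tile(n,r,c,w,h,s):
    o=cv2.resize(P[n]["pixels"][r:r+h,c:c+w,::-1],None,fx=s,fy=s,interpolation=cv2.INTER_CUBIC)
    for k in range(0,w,20): cv2.putText(o,str(c+k),(k*s,8),0,.3,(0,255,255),1)
    for k in range(10,h,10): cv2.putText(o,str(r+k),(0,k*s+3),0,.3,(0,255,255),1)
    return o
cv2.imwrite("pics/i.png",np.hstack([tile("scene",200,245,120,130,4),tile("side",90,265,80,130,4)]))
E
```

```text
t 9.3 pos [ 0.4796 -0.2327  0.2515] y-angle 10.82 tilt z [ 0.001 -0.001 -1.   ] F [-0.1 -0.  -1.9] w 0.00909870575862406 ff 48.69955658912659
shift first mm [ 0.6  0.2 33.5] turn 0.02
shift after turn [ 0.6  0.3 33.5]
```

View pics/i.png

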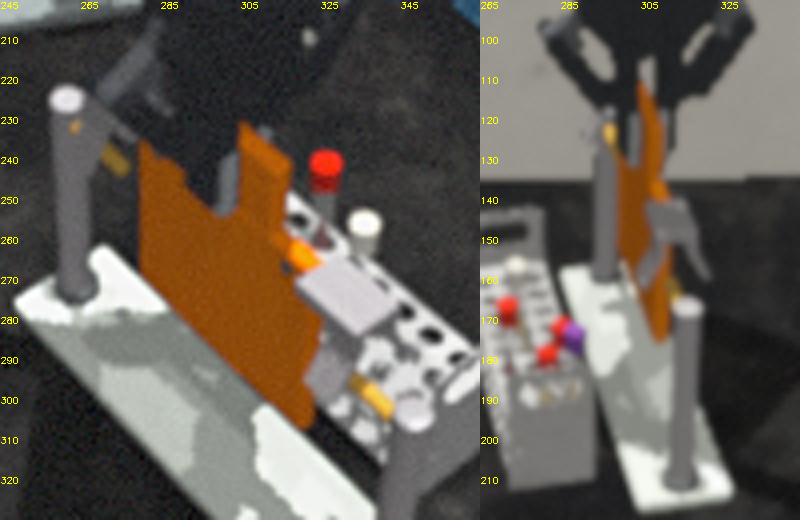

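The views show both knuckle mouths centred over their pins: near pin at side (675,290) between the legs at 645 and 700, and −y pin at scene (370,395) under its knuckle. Now lowering.

Call:
play_rows(
  commands="0 0 6 0;0 0 6 0;0 0 6 0;0 0 5 0;0 0 3 0;0 0 0 0;0 0 0 0",
)

```text
clock: 10.32
eef_pos: [0.4793, -0.2325, 0.225]
tcp_rot: [0.0, 0.637, 0.771, 0.0]
ft_force: [-0.1, 0.5, -2.4]
grip_width: 0.0091
finger_force: 48.8
```

Call:
play_rows(
  commands="0 0 2 0;0 0 1 0;0 0 0 0;0 0 0 0",
)

```text
clock: 10.82
eef_pos: [0.4793, -0.2325, 0.2219]
tcp_rot: [0.0, 0.637, 0.771, -0.0]
ft_force: [0.2, 0.1, -1.8]
grip_width: 0.0093
finger_force: 48.8
```

No side force, so the pins are in the slots. I'll continue down to contact.

Call:
play_rows(
  commands="0 0 1 0;0 0 1 0;0 0 0 0;0 0 0 0",
)

```text
clock: 11.32
eef_pos: [0.4793, -0.2325, 0.2199]
tcp_rot: [0.0, 0.637, 0.771, -0.0]
ft_force: [-0.3, 0.1, -2.0]
grip_width: 0.0094
finger_force: 48.8
```

Call:
play_rows(
  commands="0 0 1 0;0 0 0 0;0 0 0 0",
)

```text
clock: 11.7
eef_pos: [0.4792, -0.2325, 0.2189]
tcp_rot: [-0.0, 0.637, 0.771, 0.0]
ft_force: [-0.4, -0.3, -1.9]
grip_width: 0.0095
finger_force: 48.8
```

Call:
play_rows(
  commands="0 0 1 0;0 0 0 0;0 0 0 0",
)

```text
clock: 12.08
eef_pos: [0.4792, -0.2325, 0.2179]
tcp_rot: [-0.0, 0.637, 0.771, -0.0]
ft_force: [-1.0, -0.5, -1.5]
grip_width: 0.0093
finger_force: 48.8
```

Call:
play_rows(
  commands="0 0 1 0;0 0 0 0;0 0 0 0",
)

```text
clock: 12.45
eef_pos: [0.4793, -0.2325, 0.217]
tcp_rot: [0.0, 0.637, 0.771, 0.0]
ft_force: [-0.7, 0.0, 1.9]
grip_width: 0.0095
finger_force: 49.4
```

Call:
play_rows(
  commands="0 0 1 0;0 0 0 0;0 0 0 0",
)

```text
clock: 12.82
eef_pos: [0.4794, -0.2325, 0.2168]
tcp_rot: [0.0, 0.637, 0.771, 0.0]
ft_force: [-4.7, 2.8, 18.4]
grip_width: 0.0098
finger_force: 52.2
```

Contact came at TCP z = 0.217, against 0.218 predicted for fully seated. I'll take the load off and open part-way.

Call:
play_rows(
  commands="0 0 -1 0;0 0 0 0;0 0 0 0",
)

```text
clock: 13.2
eef_pos: [0.4793, -0.2325, 0.2169]
tcp_rot: [0.0, 0.637, 0.771, 0.0]
ft_force: [-0.8, 1.7, 3.8]
grip_width: 0.0091
finger_force: 49.5
```

Call:
play_rows(
  commands="0 0 0 0;0 0 0 0;0 0 0 0;0 0 0 0",
  hand=18,
  squeeze=20,
)

```text
clock: 13.7
eef_pos: [0.4792, -0.2325, 0.2168]
tcp_rot: [-0.0, 0.637, 0.771, -0.0]
ft_force: [0.2, 0.1, -0.4]
grip_width: 0.0153
finger_force: 0.0
```

Call:
play_rows(
  commands="0 0 0 0;0 0 0 0;0 0 0 0;0 0 0 0",
  hand=35,
)

```text
clock: 14.2
eef_pos: [0.4793, -0.2325, 0.2169]
tcp_rot: [0.0, 0.637, 0.771, 0.0]
ft_force: [0.4, 0.1, -0.3]
grip_width: 0.0297
finger_force: 0.0
```

```bash
python3 - <<'E'
from h import *
from bench import ctrl
go([.4797,-.232,.218],10.8)
P={}
for n in("scene","side"):
    P[n]=ctrl.capture(n)
def tile(n,r,c,w,h,s):
    return cv2.resize(P[n]["pixels"][r:r+h,c:c+w,::-1],None,fx=s,fy=s,interpolation=cv2.INTER_CUBIC)
cv2.imwrite("pics/j.png",np.hstack([tile("scene",200,245,120,130,4),tile("side",90,265,80,130,4)]))
E
```

```text
t 14.2 pos [ 0.4793 -0.2325  0.2169] y-angle 10.81 tilt z [ 0. -0. -1.] F [ 0.4  0.1 -0.3] w 0.029656307892095213 ff 0.0
shift first mm [ 0.4  0.5 -1.1] turn 0.01
shift after turn [ 0.4  0.5 -1.1]
```

View pics/j.png

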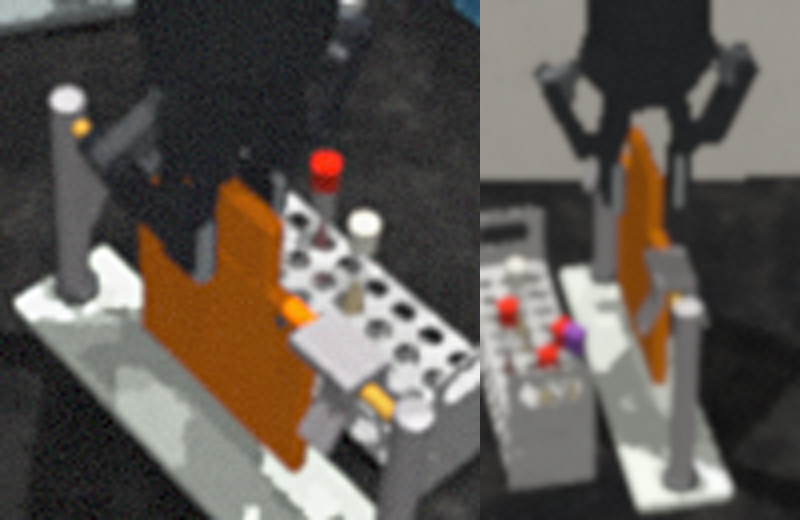

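The picture shows the screen hanging upright on both pins: the near pin goes into the knuckle at scene (375,400), and the fingers are clear either side of the tab. Retreating straight up.

Call:
play_rows(
  commands="0 0 -5 0;0 0 -15 0;0 0 -25 0;0 0 -30 0;0 0 -40 0;0 0 -40 0;0 0 0 0;0 0 0 0",
)

```text
clock: 15.3
eef_pos: [0.479, -0.2323, 0.3721]
tcp_rot: [0.0, 0.637, 0.771, 0.0]
ft_force: [0.4, 0.8, 0.1]
grip_width: 0.03
finger_force: 0.0
```

```bash
python3 - <<'E'
from h import *
from bench import ctrl
P0=pickle.load(open("p0.pkl","rb"))
P={}
for n in("scene","side"):
    p=P[n]=ctrl.capture(n)
    for th in("orange_screen","blue_screen","tube_rack"):
        print(n,th,[(round(q["confidence"],2),np.round(q["centre"]).tolist()) for q in ctrl.regions_of(p,th)],[np.round(q["centre"]).tolist() for q in P0[n][th]])
def tile(n,r,c,w,h,s):
    return cv2.resize(P[n]["pixels"][r:r+h,c:c+w,::-1],None,fx=s,fy=s,interpolation=cv2.INTER_CUBIC)
cv2.imwrite("pics/k.png",np.hstack([tile("scene",200,245,120,130,4),tile("side",90,265,80,130,4)]))
E
```

```text
scene orange_screen [(0.62, [276.0, 303.0])] [[168.0, 209.0]]
scene blue_screen [(0.9, [156.0, 256.0])] [[159.0, 260.0]]
scene tube_rack [(0.95, [278.0, 338.0])] [[277.0, 325.0]]
side orange_screen [(0.78, [151.0, 304.0])] [[282.0, 322.0]]
side blue_screen [(0.95, [271.0, 261.0]), (0.17, [156.0, 302.0])] [[270.0, 264.0]]
side tube_rack [(0.86, [178.0, 276.0])] [[180.0, 278.0]]
```

View pics/k.png

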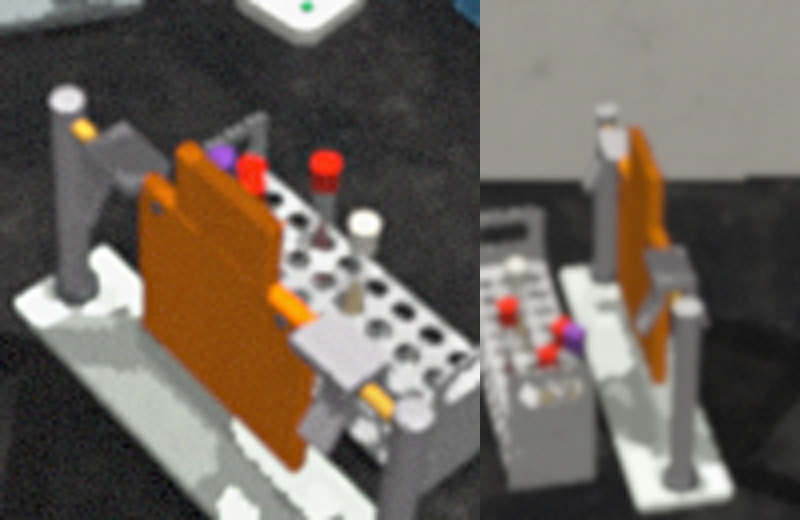

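The screen hangs level and upright on both pins (knuckles at scene (125,155) and (345,345)). The rack and the blue screen haven't moved, and the gripper is well clear, so I'm handing in.

```bash
python3 -c "
from bench import ctrl
print(ctrl.sign_off())"
```

```text
the job is handed in; nothing more can be done
None
```

The orange screen is hanging upright on both brass pins, the blue screen and tube rack look unmoved in the last pictures, and the job is handed in at about 15 s; no verdict was returned.

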